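# Put the bangle trio on the display hook and turn the sign

## Robot

A 6-joint arm with a two-finger parallel gripper is mounted at the origin on the work surface. World frame = base frame: x ahead of the robot, y to its left, z up, the work surface at z = 0. Lengths are in m, angles in rad, forces in N, time in s.
With the tool pointing down it reaches from about 0.325 to 0.875 m from the base axis. Payload 4.4 kg.
Tool frame: the origin (TCP) lies midway between the tips of the shut fingers; the grasp point (between the pads) lies 19 mm behind it; z points along the fingers, y is the direction in which the jaws open and shut (so a half turn about z gives the same grasp; the last joint's range is limited). The gripper opens to 85 mm and grips with 20 to 120 N. Pads are 22 mm wide; open, the fingers measure 114 mm over their backs; the gripper's body (76 mm by 85 mm) begins 54 mm behind the grasp point. The pads swing forward as they close: fully open they stand 13 mm farther back than shut.
Start: joints at [-1.357, 0.207, 1.542, -0, 1.393, -0.15], TCP at [0.205, -0.537, 0.231] pointing down, gripper open.
Joint ranges: [-2.73, 2.73], [-0.86, 2.22], [0.23, 2.46], [-1.11, 4.25], [0.08, 2.63], [-2.82, 2.82]. Speed limits (rad/s): [2.79, 2.79, 3.14, 3.14, 3.14, 3.14].

## Interface

Orientations are given as [roll, pitch, yaw] about the fixed x, y, z axes, in that order (R = Rz(yaw) Ry(pitch) Rx(roll)).
In Python, from plant import ctrl gives the robot as it stands. The module is installed in compiled form; this text tells all that it offers.
- The arm moves only by the tool move_arm, never from a script. Its argument "rows" is a list of rows, each a list of 7 numbers: the opening, from -1 (shut) to 1 (fully open), then the shift along the tool's x, y, z in cm, then the turn, a rotation vector about the tool's x, y, z in degrees. A call has 1 to 12 rows; each row is the pose to reach, as a shift and turn from the pose commanded when the call began, along the tool's axes at that moment; what a row does not reach only later rows make up. A row lasts 1/8 s, in which the tool goes at most 62.5 mm and 10.7 degrees, less where a joint would pass 70% of its speed; a pose out of reach is approached as far as the arm can. A call with a gripper value outside its range is refused whole. The fingers move at their own pace and stop on an object; "squeeze" is the grip in N (left out, the last holds). Time passes only in rows, so rows that repeat a pose let the fingers close. It gives the time, the measured TCP pose, the force and the opening at its end, in the units of the state.
- ctrl.state(): the state, without advancing time (a new reading comes with each control period).
- ctrl.read_camera(name): name is "side" or "top" or "wrist"; returns a dict with "frame" (400x640x3 uint8, red, green, blue), "fx", "fy", "cx", "cy" (pixels), "k1" (the pictures are not rectified: a ray, as slopes to the right and down, at radius r is drawn at 1 + k1 r^2 times it, then the intrinsics apply), "xyz" and "rotation" of the camera in the world. Camera axes: x right, y up, looking along -z (the intrinsics and any distortion apply to the point x, -y, -z); pixel columns grow to the right and rows downward; lengths in m; the calibration is good to about 2 mm. A picture is of the moment at which its call begins. There is no depth.
- ctrl.job_done(): hands the job in, once; it reports no verdict.
The state is a dict: "clock": time; "joints": joint angles; "joint_velocities": joint speeds; "tau": joint torques, N m; "eef_pos": TCP position; "orientation": TCP orientation; "force": force on the tool from outside, world axes, zero at the start; "ft_torque": the same for the moment, N m; "opening": finger opening in m.
Only numpy, scipy, OpenCV 4.12 (cv2) and the standard library are available. Lean on these libraries where they do the work, as an engineer would, in place of code of your own. Each camera call takes 0.05 s, during which the arm holds its last target. There are 200 camera calls.

## Task

Put the family set of three closed brass bangles out on display: take them from the wooden rack and hang them on the one hook, the largest first and close to the stop collar at the back, then the middle one, then the smallest in front, each close up to the one behind it with less than a finger's width (about 10 mm) between. Then spin the table sign half a turn so that its ring emblem faces squarely out over the far side of the bench, in line with its foot. Leave the unfinished open cuff standing in the rack and everything else where it is.

Things in the scene. Friction and masses are not known exactly. Their poses are not given: they have to be found in the camera images.
- bangle_large: the largest of the three closed bangles: a plain round brass band, 66 mm outside and 58 mm inside diameter, 16 mm wide along its axis. Origin at its centre, own x along the hole's axis. At the start it stands on edge in one of the rack's slots, axis level and along the rack's length, centre 48 mm above the bench
- bangle_medium: the middle of the three closed bangles: a plain round brass band, 56 mm outside and 48 mm inside diameter, 16 mm wide along its axis. Origin at its centre, own x along the hole's axis. At the start it stands on edge in one of the rack's slots, axis level and along the rack's length, centre 43 mm above the bench
- bangle_small: the smallest of the three closed bangles: a plain round brass band, 46 mm outside and 38 mm inside diameter, 16 mm wide along its axis. Origin at its centre, own x along the hole's axis. At the start it stands on edge in one of the rack's slots, axis level and along the rack's length, centre 37 mm above the bench
- open_cuff: the unfinished cuff: a brass band like the middle bangle (56 mm outside, 16 mm wide) but with a wide gap at its top, so a C instead of a closed ring; it stands in the rack among the bangles and stays there. Origin at the centre of its circle
- rack: low wooden rack, fixed, 208 mm long (own x), 44 wide (own y), 27 high: two notched slats (outer faces 17 mm either side of the middle line) and a cross block at each end. Four slots 42 mm apart (own x -63, -21, 21, 63 mm), notches 11 mm deep and 18 wide. Origin on the bench under its middle
- hook_stand: bangle display stand, fixed: wooden foot 130 x 90 x 16 mm and a steel rod bent into one level arm, the hook. Origin on the bench under the upright; own x runs along the arm from upright to tip, roughly away from the robot. The arm is a bar 8 mm thick, axis 160 mm above the bench, with a 25 mm stop collar (front face at own x 12 mm); it is straight to x = 100 mm, then turns up at 45 degrees
- hook_root (a point): point on the arm's axis at the stop collar's front face, 160 mm above the bench; axes as the stand's. A hung bangle rests with the inside of its top on the bar, 4 mm above this axis
- hook_tip (a point): centre of the 8 mm thick rounded end of the hook's upturned tip: 98 mm along the arm from hook_root and 10 mm above the arm's axis (so the end reaches 14 mm above the axis and 102 mm out). Nothing else of the stand rises above it
- sign_stand: foot of the table sign, fixed to the bench: wood, 64 x 110 x 12 mm, with a steel spindle in its middle. Origin on the bench under the spindle; own x is square to the foot's long edge and points roughly away from the robot, to the visitors' side
- sign_tile (a joint): turn of the sign board about its upright spindle, rad, positive counter-clockwise from above. Board: wood, 100 wide, 75 high, 10 mm thick, a dark ring-with-stone emblem inlaid in one face, the other blank. 0: emblem squarely towards the robot's side; +3.14 or -3.14: emblem towards the far side. Turns either way to 3.7, stays where it is left (friction 0.015 N m)
- sign_top (a point): middle of the board's top edge, on the spindle's axis, 125 mm above the bench; its x axis is square to the board's faces and turns with the board (emblem on the -x face)
- bench_block: polished steel bench block, 70 x 70 x 20 mm, on the bench, not part of the job; origin under its middle
- pliers: red-handled pliers lying flat, 150 mm long, on the bench, not part of the job; origin under its pivot
- hammer: small planishing hammer lying down, 220 mm long, on the bench, not part of the job; origin under its middle
- enamel_jar_a: screw-top jar, 40 mm wide and 55 mm tall, white cap, on the bench, not part of the job; origin under its middle
- enamel_jar_b: screw-top jar, 40 mm wide and 55 mm tall, black cap, on the bench, not part of the job; origin under its middle
- tumbler: glass tumbler, 72 mm wide and 90 mm tall, on the bench, not part of the job; origin under its middle
- gift_box: open kraft box, 85 x 65 x 28 mm, on the bench, not part of the job; origin under its middle
- gift_box_shut: shut kraft box, 90 x 70 x 26 mm, on the bench, not part of the job; origin under its middle
Not all that is in view belongs to the job. Leave any blue look-alike of the bangle_medium alone.

How it is judged:
By the outcome, as a careful person would: the job done as asked, in the order asked, and still so for the second after the job is handed in, with the robot touching nothing.
It also fails if it takes over 72 s, if anything falls off the work surface, if the arm or the gripper's body presses on something with over 40 N, if the wrist force passes 120 N, or if a joint passes its speed limit or range.

## Working session

There is one attempt and no reset: what is moved stays moved. The work goes in short steps, Python scripts to look and compute and a tool call to move; the robot and the scene stay as the last step left them, time stands still between calls to the robot, and variables do not carry over. Pictures are saved under pics/ and viewed, about 8 in all and at most 12, crops included, and the job is handed in when it is done.

Besides the shell and the picture viewer there is one more tool, called after "Emit:" in YAML: its name, and indented under it one key for each argument. move_arm: Moves the arm, as the interface text tells. Its arguments: {"type":"object","properties":{"rows":{"type":"array"},"squeeze":{"type":"number"}},"required":["rows"]}

```bash
mkdir -p pics
cat > h.py <<'E'
import numpy as np, cv2
from scipy.spatial.transform import Rotation as R
from plant import ctrl
def cam(n,save=None):
    c=ctrl.read_camera(n)
    if save: cv2.imwrite('pics/'+save,c['frame'][:,:,::-1])
    c['R']=np.array(c['rotation']).reshape(3,3) if np.size(c['rotation'])==9 else R.from_euler('xyz',c['rotation']).as_matrix()
    return c
def ray(c,u,v):
    d=np.array([(u-c['cx'])/c['fx'],(v-c['cy'])/c['fy']]); s=d.copy()
    for _ in range(20): s=d/(1+c['k1']*(s@s))
    return c['R']@np.array([s[0],-s[1],-1.])
def onz(c,u,v,z):
    d=ray(c,u,v); p=np.array(c['xyz']); return p+d*(z-p[2])/d[2]
def proj(c,P):
    q=c['R'].T@(np.array(P)-np.array(c['xyz'])); s=np.array([q[0],-q[1]])/-q[2]; s=s*(1+c['k1']*(s@s))
    return np.array([c['fx']*s[0]+c['cx'],c['fy']*s[1]+c['cy']])
E
python3 - <<'E'
from h import *
import pickle
for n in('top','side'):
    c=cam(n,n+'0.png'); print(n,c['xyz'],c['rotation'],c['fx'],c['fy'],c['cx'],c['cy'],c['k1']); pickle.dump(c,open(n+'0.pkl','wb'))
print(ctrl.state())
E
```

```text
top [0.46989007 0.00768693 1.40057694] [ 0.07823858  0.00358845 -1.59681494] 371.2536417780124 371.2536417780124 318.06978402340695 194.66801306225346 0.005340922417459467
side [0.17341428 0.63882607 0.80628012] [ 0.8293148  -0.01492733 -2.570551  ] 373.7754974718285 373.7754974718285 323.918840948781 207.02493883420306 -0.08021754904592986
{'clock': 0.1, 'joints': array([-1.35647518e+00,  2.07374393e-01,  1.54284041e+00, -9.62268470e-07,
        1.39346970e+00, -1.50509938e-01]), 'joint_velocities': array([ 0.00097366, -0.00275569, -0.00358383,  0.00014765, -0.0007187 ,
        0.0013167 ]), 'tau': array([-1.67884527e-04, -3.84088218e+01, -2.92552614e+01, -4.50371090e-04,
        4.83411204e-03,  9.94462624e-06]), 'eef_pos': array([ 0.20499107, -0.53648273,  0.23020546]), 'orientation': array([-3.13952430e+00, -3.12721389e-04,  3.64830929e-01]), 'force': array([ 0.84035017, -0.44258181, -0.02540133]), 'ft_torque': array([-0.00616602, -0.0230309 , -0.00601198]), 'opening': 0.0857964224154088}
```

View pics/top0.png

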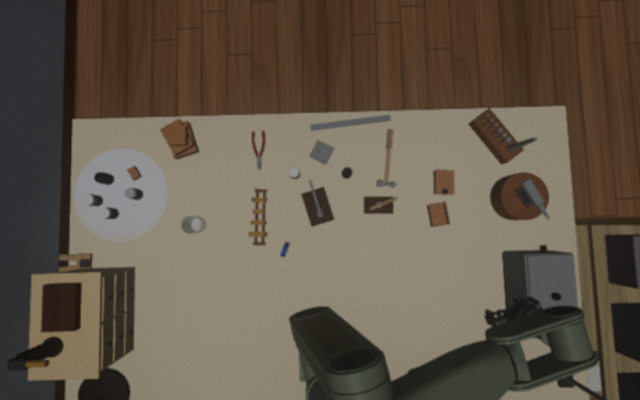

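View pics/side0.png

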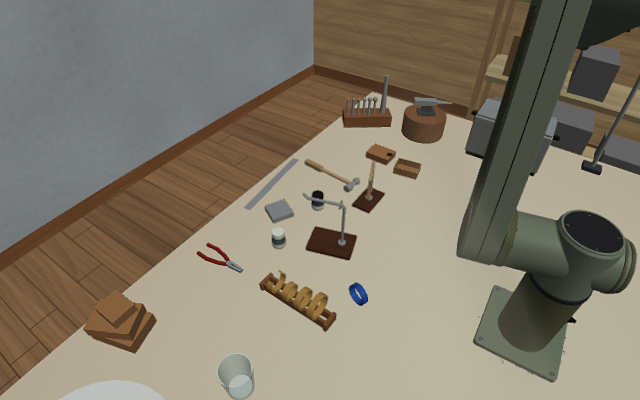

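The top view shows the rack at (259,217), the hook stand at (318,205), the sign at (379,204) and the blue look-alike at (285,249). Both pictures need enlarging.

Run:
```python
import cv2
a=cv2.imread('pics/top0.png')[170:260,240:400]; cv2.imwrite('pics/top0c.png',cv2.resize(a,None,fx=5,fy=5,interpolation=cv2.INTER_CUBIC))
a=cv2.imread('pics/side0.png')[155:335,250:400]; cv2.imwrite('pics/side0c.png',cv2.resize(a,None,fx=3.3333,fy=3.3333,interpolation=cv2.INTER_CUBIC))
```

```text
(no output)
```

View pics/top0c.png

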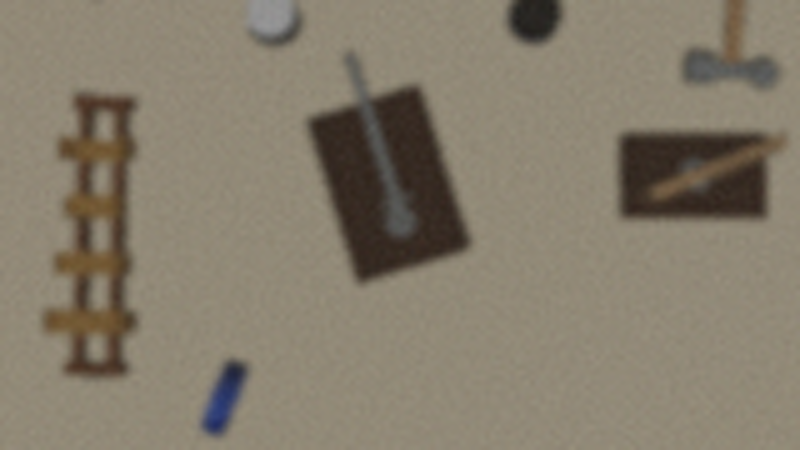

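View pics/side0c.png

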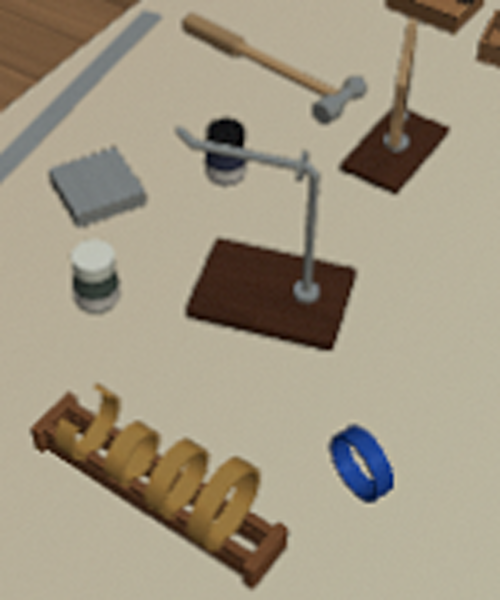

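Top crop, far end to near end of the rack: open cuff (97,150), whose gap shows in the side crop at (85,420); small bangle (97,207); medium (93,263); large (90,321). The blue ring lies at (225,398) and is left alone. These match by size and by the visible gap. Next I fit the poses.

```bash
cat > fit.py <<'E'
from h import *
import pickle
from scipy.optimize import least_squares
T=pickle.load(open('top0.pkl','rb'));S=pickle.load(open('side0.pkl','rb'))
tp=lambda U,V:((U+.5)/5-.5+240,(V+.5)/5-.5+170)
sp=lambda U,V:((U+.5)/3.3333-.5+250,(V+.5)/3.3333-.5+155)
def fit(obs,g,name,nx=3):
    def f(p):
        r=[]
        c,s=np.cos(p[2]),np.sin(p[2])
        for C,uv,l in obs:
            w=[p[0]+c*l[0]-s*l[1],p[1]+s*l[0]+c*l[1],l[2]]
            r+=list(proj(C,w)-np.array(uv))
        return np.array(r)
    o=least_squares(f,g,loss='soft_l1'); print(name,o.x.round(4),'yaw deg',np.degrees(o.x[2]).round(2)); print(o.fun.reshape(-1,2).round(1).tolist()); return o.x
rx=.104;
fit([(T,tp(75,95),(rx,.022,.027)),(T,tp(135,95),(rx,-.022,.027)),(T,tp(65,375),(-rx,.022,.027)),(T,tp(127,375),(-rx,-.022,.027)),
 (S,sp(35,430),(rx,.022,.027)),(S,sp(70,395),(rx,-.022,.027)),(S,sp(250,580),(-rx,.022,.027)),(S,sp(287,533),(-rx,-.022,.027)),
 (T,tp(97,150),(.063,0,.043)),(T,tp(95.5,207),(.021,0,.037)),(T,tp(93,263),(-.021,0,.043)),(T,tp(90,321),(-.063,0,.048))],[.4,.22,0],'rack')
fit([(T,tp(400,213),(0,0,.16)),(T,tp(350,55),(.110,0,.170)),(S,sp(315,172),(0,0,.16)),(S,sp(183,132),(.11,0,.17)),(S,sp(307,292),(0,0,.02)),(S,sp(304,165),(.01,0,.16))],[.45,0,.3],'hook')
fit([(T,tp(622,133),(.032,.055,.012)),(T,tp(768,133),(.032,-.055,.012)),(T,tp(768,217),(-.032,-.055,.012)),(T,tp(622,217),(-.032,.055,.012)),
 (S,sp(448,127),(.032,-.055,.012)),(S,sp(392,110),(.032,.055,.012)),(S,sp(342,165),(.032,.055,.012)),(S,sp(397,190),(-.032,.055,.012))][:5]+[(S,sp(342,165),(.032,.055,.012)),(S,sp(397,190),(-.032,.055,.012))],[.45,-.2,0],'signfoot')
fit([(T,tp(650,190),(0,.05,.125)),(T,tp(785,140),(0,-.05,.125)),(S,sp(413,22),(0,-.05,.125)),(S,sp(410,40),(0,.05,.125))][:3],[.45,-.2,.3],'board')
E
python3 fit.py
```

```text
rack [ 0.5017  0.2309 -0.0635] yaw deg -3.64
[[-0.3, -0.1], [-0.5, 0.3], [-1.2, 0.2], [-1.6, 0.7], [-1.0, -1.0], [0.2, -1.5], [0.7, -1.2], [0.6, -0.5], [-0.0, -0.2], [-0.0, -0.1], [-0.4, 0.2], [-0.6, 0.2]]
hook [0.5062 0.006  0.274 ] yaw deg 15.7
[[0.0, 0.7], [0.3, 0.6], [0.1, -0.7], [-0.7, -0.3], [-0.1, -0.1], [-0.3, 0.6]]
signfoot [ 0.5334 -0.2149 -0.0478] yaw deg -2.74
[[-0.2, 0.2], [0.0, 0.8], [-0.1, 1.1], [-0.4, 0.4], [-14.9, -7.0], [-0.5, -0.9], [0.3, -0.3]]
board [ 0.5367 -0.2127  0.3304] yaw deg 18.93
[[-0.2, 0.1], [-0.1, -0.1], [0.1, -0.4]]
```

```bash
sed -i 's/(S,sp(448,127),(.032,-.055,.012)),(S,sp(392,110),(.032,.055,.012))/(S,sp(448,127),(-.032,-.055,.012)),(S,sp(392,110),(.032,-.055,.012))/' fit.py; python3 fit.py|grep foot
cat > mv.py <<'E'
import sys
from h import *
def delta(goal,yaw):  # from now, tool down
    s=ctrl.state(); A=R.from_euler('xyz',s['orientation'])
    B=R.from_euler('xyz',[np.pi,0,yaw])
    t=A.inv().apply(np.array(goal)-s['eef_pos'])*100; r=np.degrees((A.inv()*B).as_rotvec())
    print('t',round(s['clock'],2),'pos',s['eef_pos'].round(4),'rpy',s['orientation'].round(4),'open',round(s['opening'],4),'j',s['joints'].round(2)); print('shift cm',t.round(2),'turn deg',r.round(2),'rows>=',max(np.linalg.norm(t)/6.25,np.linalg.norm(r)/10.7))
if __name__=='__main__': a=[float(x) for x in sys.argv[1:]]; delta(a[:3],np.radians(a[3]))
E
python3 mv.py .44 .235 .231 -3.64
```

```text
signfoot [ 0.5355 -0.2146 -0.0177] yaw deg -1.02
t 0.1 pos [ 0.205  -0.5365  0.2302] rpy [-3.1395e+00 -3.0000e-04  3.6480e-01] open 0.0858 j [-1.36  0.21  1.54 -0.    1.39 -0.15]
shift cm [ 49.48 -63.69   0.07] turn deg [-1.200e-01  1.000e-02  2.454e+01] rows>= 12.903733977418646
```

Emit:
move_arm:
  rows:
    - [1,49.5,-63.7,0,0,0,24.5]
    - [1,49.5,-63.7,0,0,0,24.5]
    - [1,49.5,-63.7,0,0,0,24.5]
    - [1,49.5,-63.7,0,0,0,24.5]
    - [1,49.5,-63.7,0,0,0,24.5]
    - [1,49.5,-63.7,0,0,0,24.5]
    - [1,49.5,-63.7,0,0,0,24.5]
    - [1,49.5,-63.7,0,0,0,24.5]
    - [1,49.5,-63.7,0,0,0,24.5]
    - [1,49.5,-63.7,0,0,0,24.5]
    - [1,49.5,-63.7,0,0,0,24.5]
    - [1,49.5,-63.7,0,0,0,24.5]

```text
clock: 1.6
eef_pos: [0.4237, 0.1824, 0.2311]
orientation: [3.141, -0.0, -0.062]
force: [2.0, -1.5, 0.5]
opening: 0.0852
```

```bash
python3 mv.py .44 .235 .231 -3.64
```

```text
t 1.6 pos [0.4237 0.1824 0.2311] rpy [ 3.1412e+00 -2.0000e-04 -6.2100e-02] open 0.0852 j [ 0.22 -0.04  1.81 -0.    1.37  1.85]
shift cm [ 1.3  -5.35  0.01] turn deg [ 0.02 -0.01  0.08] rows>= 0.8807839045070978
```

Emit:
move_arm:
  rows:
    - [1,1.3,-5.4,0,0,0,0]
    - [1,1.3,-5.4,0,0,0,0]
    - [1,1.3,-5.4,0,0,0,0]

```text
clock: 1.98
eef_pos: [0.4394, 0.2328, 0.2306]
orientation: [3.14, 0.002, -0.062]
force: [0.6, 0.0, 0.2]
opening: 0.0854
```

```bash
python3 - <<'E'
from h import *
import pickle
c=cam('wrist','w1.png'); pickle.dump(c,open('w1.pkl','wb')); print(c['xyz'],c['rotation'],c['fx'],c['cx'],c['cy'],c['k1'])
for yaw,rxy in ((-.0635,(.5017,.2309)),):
  for x,z in((-.063,.048),(-.021,.043),(.021,.037),(.063,.043),(-.104,.027),(.104,.027)):
    p=[rxy[0]+x*np.cos(yaw),rxy[1]+x*np.sin(yaw),z]; print(np.round(p,4),proj(c,p).round(1))
E
python3 mv.py .44 .235 .231 -3.64
```

```text
[0.51701379 0.22833958 0.37363066] [-3.11869404e-01 -1.54431566e-03 -1.63103197e+00] 356.66849963787234 314.34665119202657 203.97424037761374 -0.06668834501561297
[0.4388 0.2349 0.048 ] [311.8 177. ]
[0.4807 0.2322 0.043 ] [311.9 131.1]
[0.5227 0.2296 0.037 ] [312.   83.4]
[0.5646 0.2269 0.043 ] [312.1  32.4]
[0.3979 0.2375 0.027 ] [311.9 211.1]
[0.6055 0.2243 0.027 ] [312.2 -14.7]
t 2.02 pos [0.4395 0.2323 0.2308] rpy [ 3.1405e+00  1.2000e-03 -6.3500e-02] open 0.0854 j [ 0.31  0.04  1.73 -0.    1.37  1.95]
shift cm [ 0.03 -0.27 -0.02] turn deg [0.06 0.07 0.  ] rows>= 0.04407128367749787
```

View pics/w1.png

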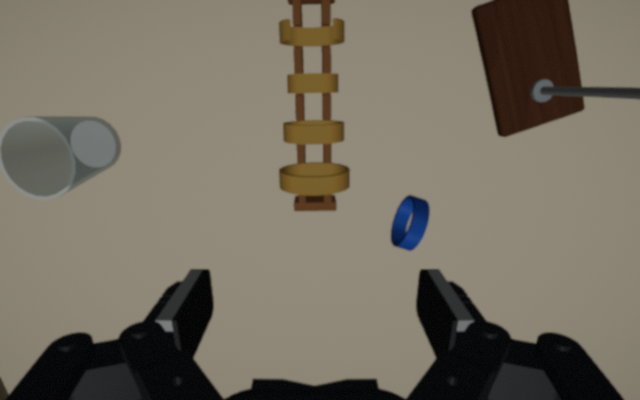

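Wrist view: the large bangle is centred at about (314.5,178), the medium at (314,132), the small at (313,83) and the cuff at (312,32), against predictions of 311.8–312 px. The rack is therefore about 2 mm to the right of the fit. I'll descend on the large bangle now.

```bash
python3 mv.py .438 .2328 .025 -3.2
```

```text
t 2.02 pos [0.4395 0.2323 0.2308] rpy [ 3.1405e+00  1.2000e-03 -6.3500e-02] open 0.0854 j [ 0.31  0.04  1.73 -0.    1.37  1.95]
shift cm [-0.13 -0.06 20.58] turn deg [ 0.06  0.07 -0.44] rows>= 3.2923785204979987
```

Emit:
move_arm:
  rows:
    - [1,-0.1,0,6,0,0,-0.4]
    - [1,-0.1,0,12,0,0,-0.4]
    - [1,-0.1,0,17,0,0,-0.4]
    - [1,-0.1,0,20.6,0,0,-0.4]
    - [1,-0.1,0,20.6,0,0,-0.4]
    - [-1,-0.1,0,20.6,0,0,-0.4]
    - [-1,-0.1,0,20.6,0,0,-0.4]
    - [-1,-0.1,0,20.6,0,0,-0.4]
    - [-1,-0.1,0,20.6,0,0,-0.4]
    - [-1,-0.1,0,20.6,0,0,-0.4]
  squeeze: 30

```text
clock: 3.28
eef_pos: [0.4412, 0.2334, 0.0274]
orientation: [-3.141, -0.004, -0.055]
force: [0.0, -3.7, 6.5]
opening: 0.0653
```

Run:
```python
from h import *
s=ctrl.state();print(s['eef_pos'],s['orientation'],s['force'],s['opening'],s['clock'])
```

```text
[0.44118102 0.23344454 0.02741168] [-3.1413327 -0.0042414 -0.0552182] [ 0.02066836 -3.74411206  6.54750564] 0.0652760639991235 3.275
```

Emit:
move_arm:
  rows:
    - [-1,0,0,-6,0,0,0]
    - [-1,0,0,-12,0,0,0]
    - [-1,0,0,-17.3,0,0,0]
    - [-1,0,0,-17.3,0,0,0]

```text
clock: 3.78
eef_pos: [0.4429, 0.2351, 0.2046]
orientation: [-3.136, -0.012, -0.055]
force: [0.6, -0.0, -1.9]
opening: 0.0655
```

```bash
python3 mv.py .6506 .0466 .2 15.7
```

```text
t 3.77 pos [0.4429 0.2351 0.2046] rpy [-3.1362 -0.0123 -0.0554] open 0.0655 j [0.31 0.07 1.76 0.   1.3  1.94]
shift cm [21.77 17.68  0.63] turn deg [ -0.19  -0.75 -18.87] rows>= 4.488078531057641
```

Emit:
move_arm:
  rows:
    - [-1,4,3,0,0,-0.7,-4]
    - [-1,21.8,17.7,0,0,-0.7,-18.9]
    - [-1,21.8,17.7,0,0,-0.7,-18.9]
    - [-1,21.8,17.7,0,0,-0.7,-18.9]
    - [-1,21.8,17.7,0,0,-0.7,-18.9]
    - [-1,21.8,17.7,0,0,-0.7,-18.9]
    - [-1,21.8,17.7,0,0,-0.7,-18.9]
    - [-1,21.8,17.7,0,0,-0.7,-18.9]

```text
clock: 4.78
eef_pos: [0.6457, 0.0458, 0.1976]
orientation: [-3.139, 0.013, 0.276]
force: [-0.3, -0.4, -1.4]
opening: 0.0651
```

```bash
python3 mv.py .6506 .0466 .1344 15.7
python3 - <<'E'
from h import *
import pickle
c=cam('side'); pickle.dump(c,open('s2.pkl','wb')); t=cam('top'); pickle.dump(t,open('t2.pkl','wb'))
w=cam('wrist','w2.png')
a=cv2.resize(c['frame'][130:280,240:400,::-1],None,fx=2.5,fy=2.5,interpolation=cv2.INTER_CUBIC)
b=cv2.resize(t['frame'][160:235,270:350,::-1],None,fx=5,fy=5,interpolation=cv2.INTER_CUBIC)
d=np.hstack([a,b]); cv2.imwrite('pics/s2.png',d); print(d.shape)
E
```

```text
t 4.78 pos [0.6457 0.0458 0.1976] rpy [-3.1387  0.0135  0.2756] open 0.0651 j [-0.06  0.39  1.37 -0.    1.39  1.23]
shift cm [0.58 0.08 6.31] turn deg [-0.17  0.77  0.09] rows>= 1.0142441863795695
(375, 800, 3)
```

View pics/s2.png

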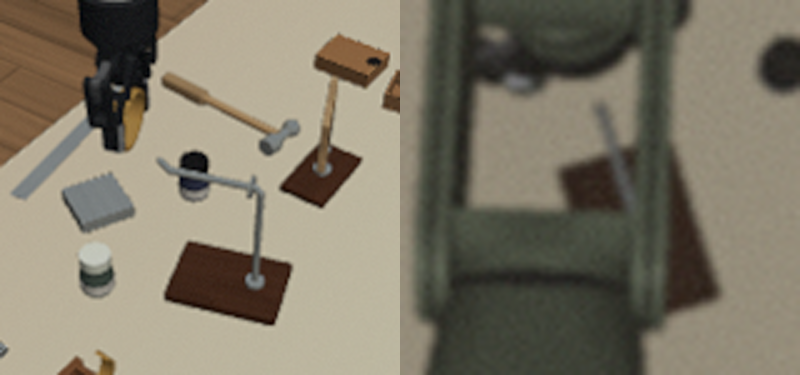

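The side crop shows the ring upright in the fingers, in front of the hook tip at (162,163). Next I lower it and thread it.

Emit:
move_arm:
  rows:
    - [-1,0.5,0,5,0,0.8,0]
    - [-1,0.5,0,6.3,0,0.8,0]
    - [-1,0.5,0,6.3,0,0.8,0]
    - [-1,-1,0,6.3,0,0.8,0]
    - [-1,-4,0,6.3,0,0.8,0]
    - [-1,-7,0,6.3,0,0.8,0]
    - [-1,-9,0,6.3,0,0.8,0]
    - [-1,-10.5,0,6.3,0,0.8,0]
    - [-1,-10.5,0,6.3,0,0.8,0]

```text
clock: 6.05
eef_pos: [0.5454, 0.0158, 0.1379]
orientation: [-3.14, -0.004, 0.274]
force: [-0.1, -0.3, -0.7]
opening: 0.0654
```

```bash
cat > hk.py <<'E'
from h import *
import sys
H=np.array([.5062,.006]);a=.274
s=ctrl.state();d=s['eef_pos'][:2]-H
print('t',round(s['clock'],2),'own x,y mm',1e3*round(d[0]*np.cos(a)+d[1]*np.sin(a),4),1e3*round(-d[0]*np.sin(a)+d[1]*np.cos(a),4),'z',s['eef_pos'][2].round(4),'rpy',s['orientation'].round(4),'F',s['force'].round(1),'open',s['opening'].round(4))
E
python3 hk.py
```

```text
Traceback (most recent call last):
  File "hk.py", line 5, in <module>
    print('t',round(s['clock'],2),'own x,y mm',1e3*round(d[0]*np.cos(a)+d[1]*np.sin(a),4),1e3*round(-d[0]*np.sin(a)+d[1]*np.cos(a),4),'z',s['eef_pos'][2].round(4),'rpy',s['orientation'].round(4),'F',s['force'].round(1),'open',s['opening'].round(4))
                                                                                                                                                                                                                                  ^^^^^^^^^^^^^^^^^^
AttributeError: 'float' object has no attribute 'round'
```

Emit:
move_arm:
  rows:
    - [-1,-0.5,0,0,0,0,0]
    - [-1,-1,0,0,0,0,0]
    - [-1,-1.4,0,0,0,0,0]
    - [-1,-1.6,0,0,0,0,0]
    - [-1,-1.6,0,1.2,0,0,0]
    - [-1,-1.6,0,2,0,0,0]
    - [-1,-1.6,0,2.2,0,0,0]
    - [-1,-1.6,0,2.2,0,0,0]

```text
clock: 7.05
eef_pos: [0.5294, 0.0118, 0.1152]
orientation: [-3.139, -0.001, 0.274]
force: [-3.8, 0.1, 7.5]
opening: 0.0653
```

```bash
sed -i "s/s\['opening'\].round(4)/round(s['opening'],4)/" hk.py; python3 hk.py
python3 - <<'E'
from h import *
c=cam('side')
cv2.imwrite('pics/s3.png',cv2.resize(c['frame'][150:280,290:390,::-1],None,fx=4.5,fy=4.5,interpolation=cv2.INTER_CUBIC))
E
```

```text
t 7.05 own x,y mm 23.900000000000002 -0.7 z 0.1152 rpy [-3.1392e+00 -7.0000e-04  2.7430e-01] F [-3.8  0.1  7.5] open 0.0653
```

View pics/s3.png

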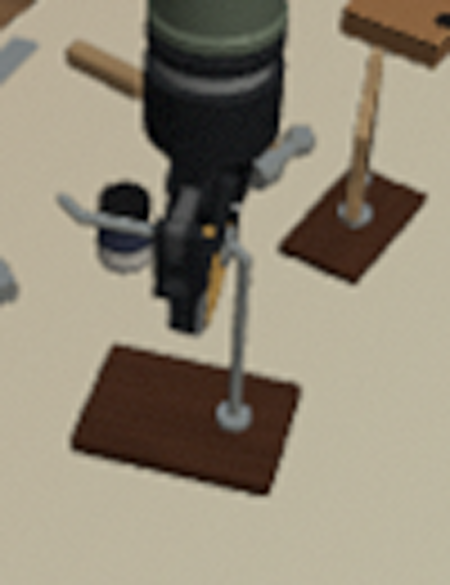

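The side crop shows the large ring over the bar at (215,260), right in front of the collar. The upward force says it is resting on the bar, so I release it.

Emit:
move_arm:
  rows:
    - [1,0,0,0,0,0,0]
    - [1,0,0,0,0,0,0]
    - [1,0,0,0,0,0,0]
    - [1,0,0,0,0,0,0]
    - [1,0,0,-2,0,0,0]
    - [1,0,0,-6,0,0,0]
    - [1,0,0,-11,0,0,0]
    - [1,0,0,-11,0,0,0]

```text
clock: 8.1
eef_pos: [0.5331, 0.011, 0.2299]
orientation: [3.139, -0.012, 0.274]
force: [0.1, -0.7, -0.1]
opening: 0.0853
```

```bash
python3 mv.py .480 .231 .22 -3.2
python3 - <<'E'
from h import *
c=cam('side');w=cam('wrist')
a=cv2.resize(c['frame'][150:270,290:370,::-1],(400,600),interpolation=cv2.INTER_CUBIC)
b=cv2.resize(w['frame'][::,::,::-1],(400,250),interpolation=cv2.INTER_AREA)
cv2.imwrite('pics/s4.png',np.hstack([a,np.vstack([b,np.zeros((350,400,3),np.uint8)])]))
E
```

```text
t 8.1 pos [0.5331 0.011  0.2299] rpy [ 3.1391 -0.0121  0.2741] open 0.0853 j [-0.14  0.11  1.65  0.    1.36  1.15]
shift cm [  0.83 -22.62   0.95] turn deg [ 0.03 -0.71 18.9 ] rows>= 3.6247364539430085
```

View pics/s4.png

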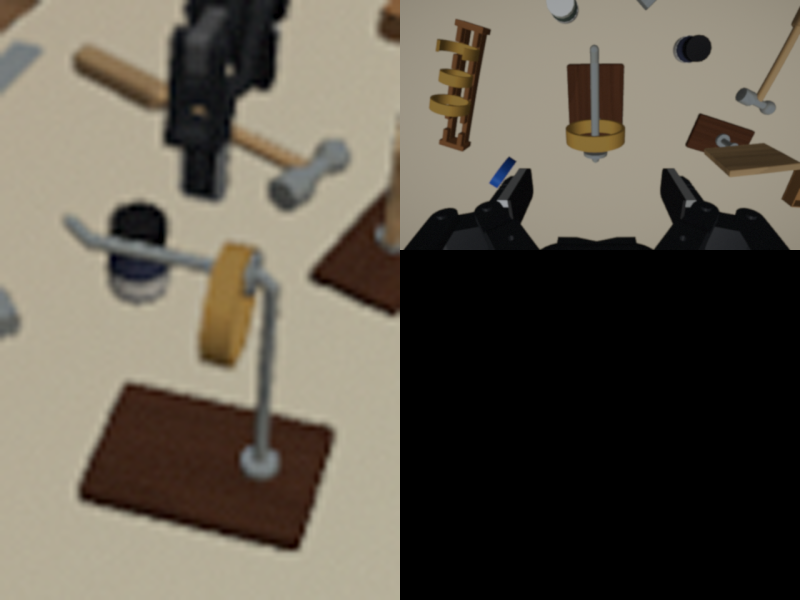

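The large bangle hangs against the collar: side crop (228,300), collar at (258,275). In the wrist view the hook lies centred. Medium bangle next.

Emit:
move_arm:
  rows:
    - [1,0.8,-22.6,0.5,0,-0.7,18.9]
    - [1,0.8,-22.6,0.5,0,-0.7,18.9]
    - [1,0.8,-22.6,0.5,0,-0.7,18.9]
    - [1,0.8,-22.6,0.5,0,-0.7,18.9]
    - [1,0.8,-22.6,0.5,0,-0.7,18.9]
    - [1,0.8,-22.6,0.5,0,-0.7,18.9]
    - [1,0.8,-22.6,0.5,0,-0.7,18.9]

```text
clock: 9.07
eef_pos: [0.4762, 0.2299, 0.2192]
orientation: [3.141, 0.012, -0.058]
force: [0.4, 0.1, 1.1]
opening: 0.0855
```

```bash
python3 mv.py .480 .231 .022 -3.2
```

```text
t 9.07 pos [0.4762 0.2299 0.2192] rpy [ 3.1413  0.012  -0.0576] open 0.0855 j [0.28 0.13 1.66 0.   1.37 1.91]
shift cm [ 0.62 -0.13 19.72] turn deg [ 0.01  0.69 -0.1 ] rows>= 3.1562934578088577
```

Emit:
move_arm:
  rows:
    - [1,0.4,-0.1,6,0,0.6,0]
    - [1,0.4,-0.1,12,0,0.6,0]
    - [1,0.4,-0.1,15,0,0.6,0]
    - [1,0.4,-0.1,15,0,0.6,0]
    - [1,0.4,-0.1,15,0,0.6,0]

```text
clock: 9.7
eef_pos: [0.4802, 0.2318, 0.0714]
orientation: [-3.14, -0.002, -0.057]
force: [0.5, 0.8, 0.2]
opening: 0.0854
```

```bash
python3 mv.py .480 .231 .022 -3.2
```

```text
t 9.7 pos [0.4802 0.2318 0.0714] rpy [-3.1402e+00 -2.3000e-03 -5.7200e-02] open 0.0854 j [0.29 0.31 1.78 0.   1.05 1.91]
shift cm [-0.03  0.09  4.94] turn deg [-0.08 -0.13 -0.08] rows>= 0.7912581913121371
```

Emit:
move_arm:
  rows:
    - [1,0,0.1,4,0,0,0]
    - [1,0,0.1,4.9,0,0,0]
    - [1,0,0.1,4.9,0,0,0]
    - [-1,0,0.1,4.9,0,0,0]
    - [-1,0,0.1,4.9,0,0,0]
    - [-1,0,0.1,4.9,0,0,0]
    - [-1,0,0.1,4.9,0,0,0]
    - [-1,0,0.1,4.9,0,0,0]
    - [-1,0,0.1,4.9,0,0,0]
  squeeze: 30

```text
clock: 10.82
eef_pos: [0.4799, 0.2316, 0.0226]
orientation: [-3.14, -0.002, -0.056]
force: [-0.9, 0.0, 6.4]
opening: 0.0555
```

```bash
python3 mv.py .480 .231 .2 -3.2
```

```text
t 10.82 pos [0.4799 0.2316 0.0226] rpy [-3.1401e+00 -2.5000e-03 -5.5700e-02] open 0.0555 j [0.29 0.39 1.8  0.   0.95 1.91]
shift cm [  0.06   0.03 -17.74] turn deg [-0.08 -0.14  0.01] rows>= 2.838378218967817
```

Emit:
move_arm:
  rows:
    - [-1,0,0,-6,0,0,0]
    - [-1,0,0,-12,0,0,0]
    - [-1,4,3,-17.7,0,0,-4]
    - [-1,18.1,17.5,-17.7,0,0,-18.9]
    - [-1,18.1,17.5,-17.7,0,0,-18.9]
    - [-1,18.1,17.5,-17.7,0,0,-18.9]
    - [-1,18.1,17.5,-17.7,0,0,-18.9]
    - [-1,18.1,17.5,-17.7,0,0,-18.9]
    - [-1,18.1,17.5,-17.7,0,0,-18.9]
    - [-1,18.1,17.5,-17.7,0,0,-18.9]

```text
clock: 12.08
eef_pos: [0.6485, 0.0476, 0.1976]
orientation: [-3.14, 0.001, 0.276]
force: [-0.2, -0.2, -1.5]
opening: 0.0552
```

```bash
python3 hk.py; python3 mv.py .6506 .0466 .1374 15.7
python3 - <<'E'
from h import *
w=cam('side')
cv2.imwrite('pics/s5.png',cv2.resize(w['frame'][130:290,240:400,::-1],(600,600),interpolation=cv2.INTER_CUBIC))
E
```

```text
t 12.07 own x,y mm 148.29999999999998 1.5 z 0.1976 rpy [-3.1404e+00  9.0000e-04  2.7570e-01] F [-0.2 -0.2 -1.5] open 0.0552
t 12.07 pos [0.6485 0.0476 0.1976] rpy [-3.1404e+00  9.0000e-04  2.7570e-01] open 0.0552 j [-0.06  0.39  1.38  0.    1.38  1.23]
shift cm [0.18 0.16 6.02] turn deg [-0.07  0.05  0.1 ] rows>= 0.9638844156743179
```

Emit:
move_arm:
  rows:
    - [-1,0.2,0.1,5,0,0,0]
    - [-1,0.2,0.1,6,0,0,0]
    - [-1,0.2,0.1,6,0,0,0]
    - [-1,-1,0.1,6,0,0,0]
    - [-1,-4,0.1,6,0,0,0]
    - [-1,-7,0.1,6,0,0,0]
    - [-1,-9,0.1,6,0,0,0]
    - [-1,-9.6,0.1,6,0,0,0]
    - [-1,-9.6,0.1,6,0,0,0]
    - [-1,-9.6,0.1,6,0,0,0]

```text
clock: 13.38
eef_pos: [0.5584, 0.0194, 0.1386]
orientation: [3.142, -0.002, 0.274]
force: [-0.7, -0.4, -2.2]
opening: 0.0551
```

```bash
python3 hk.py
```

```text
t 13.38 own x,y mm 53.900000000000006 -1.3 z 0.1386 rpy [ 3.1415e+00 -1.7000e-03  2.7410e-01] F [-0.7 -0.4 -2.2] open 0.0551
```

Emit:
move_arm:
  rows:
    - [-1,-0.6,-0.1,0,0,0,0]
    - [-1,-1.1,-0.1,0,0,0,0]
    - [-1,-1.2,-0.1,0,0,0,0]
    - [-1,-1.2,-0.1,1.2,0,0,0]
    - [-1,-1.2,-0.1,1.8,0,0,0]
    - [-1,-1.2,-0.1,2,0,0,0]
    - [-1,-1.2,-0.1,2,0,0,0]

```text
clock: 14.25
eef_pos: [0.5453, 0.0171, 0.1204]
orientation: [-3.141, 0.001, 0.274]
force: [-8.4, 1.2, 18.2]
opening: 0.0553
```

```bash
python3 hk.py
```

```text
t 14.25 own x,y mm 40.7 0.1 z 0.1204 rpy [-3.141e+00  1.200e-03  2.745e-01] F [-8.4  1.2 18.2] open 0.0553
```

Emit:
move_arm:
  rows:
    - [-1,0,0,-0.15,0,0,0]
    - [1,0,0,-0.15,0,0,0]
    - [1,0,0,-0.15,0,0,0]
    - [1,0,0,-0.15,0,0,0]
    - [1,0,0,-0.15,0,0,0]
    - [1,0,0,-2,0,0,0]
    - [1,0,0,-6,0,0,0]
    - [1,0,0,-11,0,0,0]
    - [1,0,0,-11,0,0,0]

```text
clock: 15.38
eef_pos: [0.5496, 0.0166, 0.235]
orientation: [3.137, -0.012, 0.274]
force: [0.6, -0.3, -0.3]
opening: 0.0853
```

```bash
python3 mv.py .5225 .2288 .18 -3.2
python3 - <<'E'
from h import *
import pickle
c=cam('side');w=cam('wrist');pickle.dump((c,w),open('v6.pkl','wb'))
a=cv2.resize(c['frame'][160:260,290:357,::-1],(400,600),interpolation=cv2.INTER_CUBIC)
b=cv2.resize(w['frame'][40:240,220:420,::-1],(400,400),interpolation=cv2.INTER_CUBIC)
cv2.imwrite('pics/s6.png',np.hstack([a,np.vstack([b,np.zeros((200,400,3),np.uint8)])]))
E
```

```text
t 15.38 pos [0.5496 0.0166 0.235 ] rpy [ 3.137  -0.0121  0.2742] open 0.0853 j [-0.13  0.14  1.61  0.    1.38  1.17]
shift cm [  3.08 -21.19   5.44] turn deg [ 0.14 -0.73 18.91] rows>= 3.5347426200691268
```

View pics/s6.png

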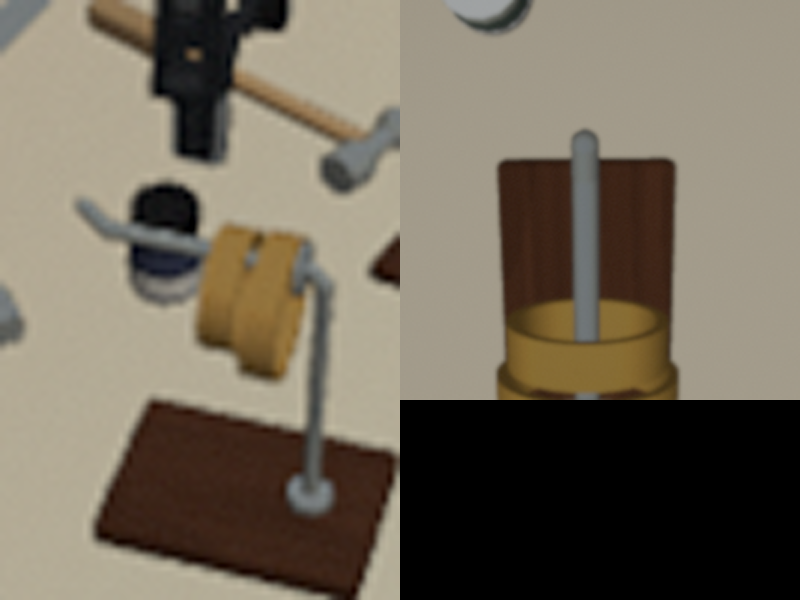

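The side crop shows the medium bangle close in front of the large one: rings at (222,285) and (272,305), with a narrow gap at (255,245). Small bangle next.

Emit:
move_arm:
  rows:
    - [1,3,-21.2,0,0,0,18.9]
    - [1,3,-21.2,0,0,0,18.9]
    - [1,3,-21.2,0,0,0,18.9]
    - [1,3,-21.2,0,0,0,18.9]
    - [1,3,-21.2,0,0,0,18.9]
    - [1,3,-21.2,6,0,0,18.9]
    - [1,3,-21.2,12,0,0,18.9]
    - [1,3,-21.2,15,0,0,18.9]
    - [1,3,-21.2,15,0,0,18.9]
    - [1,3,-21.2,15,0,0,18.9]

```text
clock: 16.73
eef_pos: [0.5181, 0.2288, 0.0791]
orientation: [-3.141, -0.001, -0.057]
force: [0.4, 0.7, 0.9]
opening: 0.0855
```

```bash
python3 mv.py .5225 .2288 .0165 -3.2
```

```text
t 16.73 pos [0.5181 0.2288 0.0791] rpy [-3.1407e+00 -1.4000e-03 -5.6800e-02] open 0.0855 j [0.26 0.36 1.69 0.   1.09 1.89]
shift cm [ 0.43 -0.02  6.26] turn deg [-0.05 -0.08 -0.05] rows>= 1.0032597975419815
```

Emit:
move_arm:
  rows:
    - [1,0.4,0,2,0,0,0]
    - [1,0.4,0,5,0,0,0]
    - [1,0.4,0,6.2,0,0,0]
    - [1,0.4,0,6.2,0,0,0]
    - [-1,0.4,0,6.2,0,0,0]
    - [-1,0.4,0,6.2,0,0,0]
    - [-1,0.4,0,6.2,0,0,0]
    - [-1,0.4,0,6.2,0,0,0]
    - [-1,0.4,0,6.2,0,0,0]
    - [-1,0.4,0,6.2,0,0,0]
    - [-1,0.4,0,6.2,0,0,0]
  squeeze: 30

```text
clock: 18.1
eef_pos: [0.522, 0.2295, 0.0171]
orientation: [-3.14, -0.002, -0.056]
force: [0.0, 0.4, 5.6]
opening: 0.0454
```

```bash
python3 mv.py .6506 .0466 .2 15.7
```

```text
t 18.1 pos [0.522  0.2295 0.0171] rpy [-3.1401e+00 -1.9000e-03 -5.5900e-02] open 0.0454 j [0.26 0.46 1.71 0.   0.97 1.89]
shift cm [ 13.89  17.52 -18.29] turn deg [ -0.06  -0.12 -18.9 ] rows>= 4.62198133637277
```

Emit:
move_arm:
  rows:
    - [-1,0,0,-6,0,0,0]
    - [-1,0,0,-12,0,0,0]
    - [-1,1,3,-18.3,0,0,-4]
    - [-1,13.9,17.5,-18.3,0,0,-18.9]
    - [-1,13.9,17.5,-18.3,0,0,-18.9]
    - [-1,13.9,17.5,-18.3,0,0,-18.9]
    - [-1,13.9,17.5,-18.3,0,0,-18.9]
    - [-1,13.9,17.5,-18.3,0,0,-18.9]
    - [-1,13.9,17.5,-18.3,0,0,-18.9]
    - [-1,13.9,17.5,-18.3,0,0,-18.9]

```text
clock: 19.35
eef_pos: [0.6491, 0.0482, 0.1987]
orientation: [-3.141, 0.001, 0.276]
force: [-0.2, 1.0, -1.2]
opening: 0.0451
```

```bash
python3 hk.py
```

```text
t 19.35 own x,y mm 149.0 2.0 z 0.1987 rpy [-3.1405e+00  8.0000e-04  2.7620e-01] F [-0.2  1.  -1.2] open 0.0451
```

Emit:
move_arm:
  rows:
    - [-1,0.2,0.1,4,0,0,0]
    - [-1,0.2,0.1,5.5,0,0,0]
    - [-1,0.2,0.1,5.5,0,0,0]
    - [-1,-1,0.1,5.5,0,0,0]
    - [-1,-3,0.1,5.5,0,0,0]
    - [-1,-5,0.1,5.5,0,0,0]
    - [-1,-7,0.1,5.5,0,0,0]
    - [-1,-7.6,0.1,5.5,0,0,0]
    - [-1,-7.6,0.1,5.5,0,0,0]
    - [-1,-7.6,0.1,5.5,0,0,0]

```text
clock: 20.6
eef_pos: [0.578, 0.0251, 0.1445]
orientation: [-3.142, -0.001, 0.274]
force: [0.2, -0.6, 0.7]
opening: 0.0455
```

```bash
python3 hk.py
```

```text
t 20.6 own x,y mm 74.30000000000001 -1.1 z 0.1445 rpy [-3.1415e+00 -1.5000e-03  2.7410e-01] F [ 0.2 -0.6  0.7] open 0.0455
```

Emit:
move_arm:
  rows:
    - [-1,-0.6,-0.1,0,0,0,0]
    - [-1,-1.1,-0.1,0,0,0,0]
    - [-1,-1.3,-0.1,0,0,0,0]
    - [-1,-1.3,-0.1,1.2,0,0,0]
    - [-1,-1.3,-0.1,1.7,0,0,0]
    - [-1,-1.3,-0.1,1.85,0,0,0]
    - [-1,-1.3,-0.1,1.85,0,0,0]

```text
clock: 21.48
eef_pos: [0.5638, 0.0225, 0.1256]
orientation: [-3.141, 0.002, 0.274]
force: [-2.7, 0.6, 4.8]
opening: 0.045
```

```bash
python3 hk.py
```

```text
t 21.48 own x,y mm 59.9 0.3 z 0.1256 rpy [-3.1405e+00  1.8000e-03  2.7420e-01] F [-2.7  0.6  4.8] open 0.045
```

Emit:
move_arm:
  rows:
    - [1,0,0,0,0,0,0]
    - [1,0,0,0,0,0,0]
    - [1,0,0,0,0,0,0]
    - [1,0,0,0,0,0,0]
    - [1,0,0,-2,0,0,0]
    - [1,0,0,-6,0,0,0]
    - [1,0,0,-11,0,0,0]
    - [1,0,0,-11,0,0,0]
    - [1,0,0,-11,0,0,0]

```text
clock: 22.6
eef_pos: [0.5641, 0.0224, 0.235]
orientation: [-3.141, 0.0, 0.274]
force: [-0.6, -0.8, -1.3]
opening: 0.0853
```

```bash
python3 mv.py .39 -.17 .26 18.9
python3 - <<'E'
from h import *
import pickle
c=cam('side');w=cam('wrist');pickle.dump((c,w),open('v7.pkl','wb'))
E
```

```text
t 22.6 pos [0.5641 0.0224 0.235 ] rpy [-3.1408e+00  4.0000e-04  2.7400e-01] open 0.0853 j [-0.11  0.18  1.56  0.    1.4   1.18]
shift cm [-21.97  13.81  -2.5 ] turn deg [-0.04  0.02 -3.2 ] rows>= 4.170991816968665
```

Emit:
move_arm:
  rows:
    - [1,0,4,-2.5,0,0,0]
    - [1,-22.8,16.7,-2.5,0,0,15.7]
    - [1,-22.8,16.7,-2.5,0,0,15.7]
    - [1,-22.8,16.7,-2.5,0,0,15.7]
    - [1,-22.8,16.7,-2.5,0,0,15.7]
    - [1,-22.8,16.7,-2.5,0,0,15.7]
    - [1,-22.8,16.7,-2.5,0,0,15.7]
    - [1,-22.8,16.7,-2.5,0,0,15.7]

```text
clock: 23.7
eef_pos: [0.3907, -0.1991, 0.2597]
orientation: [-3.14, 0.001, 0.002]
force: [-0.0, 0.8, 0.2]
opening: 0.0851
```

```bash
python3 mv.py .39 -.2 .26 0
python3 - <<'E'
from h import *
import pickle
c,w=pickle.load(open('v7.pkl','rb'))
w8=cam('wrist');pickle.dump(w8,open('w8.pkl','wb'))
cv2.imwrite('pics/w8.png',w8['frame'][:,:,::-1])
a=cv2.resize(c['frame'][170:270,290:357,::-1],(300,450),interpolation=cv2.INTER_CUBIC)
b=cv2.resize(w8['frame'][0:270,140:440,::-1],(500,450),interpolation=cv2.INTER_CUBIC)
cv2.imwrite('pics/s8.png',np.hstack([a,b]))
E
```

```text
t 23.7 pos [ 0.3907 -0.1991  0.2597] rpy [-3.1398e+00  7.0000e-04  1.6000e-03] open 0.0851 j [-0.67 -0.12  1.82  0.    1.44  0.9 ]
shift cm [-0.07  0.09 -0.03] turn deg [-0.1   0.04  0.09] rows>= 0.019544761223980214
```

View pics/s8.png

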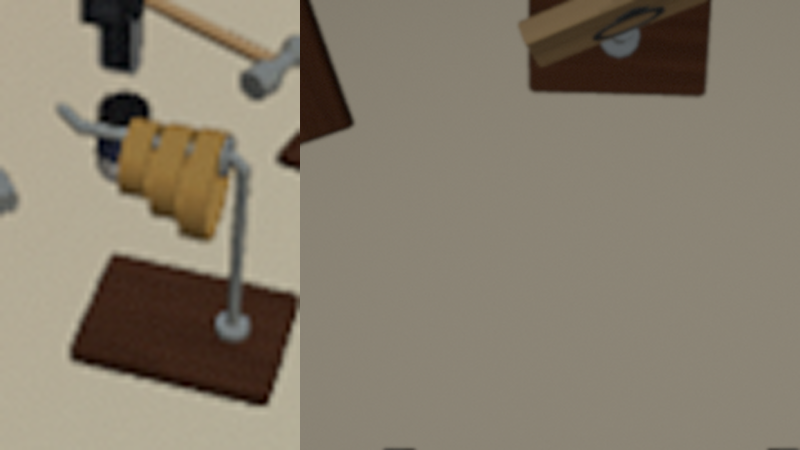

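All three bangles hang in order with narrow gaps (left crop, x≈135, 170 and 205). The emblem is on the robot-side face, at (630,20) in the right crop. I'll refine the foot's yaw and the grasp pose.

```bash
cat >> fit.py <<'E'
w=pickle.load(open('w8.pkl','rb'))
wp=lambda U,V:(140+(U-300+.5)*.6-.5,(V+.5)*.6-.5)
A=onz(w,*wp(531,92),.012);B=onz(w,*wp(705,96),.012); print('edge',A,B,np.linalg.norm(A-B),'yaw',np.degrees(np.arctan2((B-A)[0],-(B-A)[1])))
A=onz(w,*wp(533,0),.012);B=onz(w,*wp(530,88),.012);print('side edge yaw',np.degrees(np.arctan2((A-B)[1],(A-B)[0])))
A=onz(w,*wp(710,0),.012);B=onz(w,*wp(706,90),.012);print('side edge yaw',np.degrees(np.arctan2((A-B)[1],(A-B)[0])))
A=onz(w,*wp(534,44),.125);B=onz(w,*wp(640,2),.125); print('board near top edge',A,B,'yaw',np.degrees(np.arctan2((B-A)[0],-(B-A)[1])))
E
python3 fit.py|grep -E 'edge|foot|board'; python3 mv.py .536 -.2135 .22 -71.1
```

```text
signfoot [ 0.5355 -0.2146 -0.0177] yaw deg -1.02
board [ 0.5367 -0.2127  0.3304] yaw deg 18.93
edge [ 0.5032203  -0.16139221  0.012     ] [ 0.50151797 -0.26876467  0.012     ] 0.10738595554791801 yaw -0.90832065638263
side edge yaw -3.2201348055067376
side edge yaw 0.10898719843096936
board near top edge [ 0.51274246 -0.17396497  0.125     ] [ 0.52956113 -0.21915131  0.125     ] yaw 20.415608411321266
t 23.75 pos [ 0.3909 -0.199   0.2599] rpy [-3.1402e+00  6.0000e-04  2.1000e-03] open 0.0853 j [-0.67 -0.12  1.82  0.    1.44  0.9 ]
shift cm [14.51  1.48  3.98] turn deg [-5.000e-02  8.000e-02  7.122e+01] rows>= 6.656221753219653
```

Emit:
move_arm:
  rows:
    - [1,14.5,1.5,4,0,0,70.6]
    - [1,14.5,1.5,4,0,0,70.6]
    - [1,14.5,1.5,4,0,0,70.6]
    - [1,14.5,1.5,4,0,0,70.6]
    - [1,14.5,1.5,4,0,0,70.6]
    - [1,14.5,1.5,4,0,0,70.6]
    - [1,14.5,1.5,4,0,0,70.6]
    - [1,14.5,1.5,4,0,0,70.6]
    - [1,14.5,1.5,4,0,0,70.6]

```text
clock: 24.88
eef_pos: [0.5356, -0.2142, 0.2199]
orientation: [3.141, 0.001, -1.229]
force: [-0.9, -0.2, 0.3]
opening: 0.0856
```

```bash
python3 mv.py .5358 -.214 .097 -70.5
```

```text
t 24.88 pos [ 0.5356 -0.2142  0.2199] rpy [ 3.1414e+00  1.0000e-03 -1.2292e+00] open 0.0856 j [-0.53  0.22  1.55  0.    1.37  2.27]
shift cm [ 0.   -0.03 12.29] turn deg [0.01 0.06 0.07] rows>= 1.9667060571940038
```

Emit:
move_arm:
  rows:
    - [1,0,0,5,0,0,0]
    - [1,0,0,10,0,0,0]
    - [1,0,0,12.3,0,0,0]
    - [1,0,0,12.3,0,0,0]
    - [-1,0,0,12.3,0,0,0]
    - [-1,0,0,12.3,0,0,0]
    - [-1,0,0,12.3,0,0,0]
    - [-1,0,0,12.3,0,0,0]
    - [-1,0,0,12.3,0,0,0]
    - [-1,0,0,12.3,0,0,0]
    - [-1,0,0,12.3,0,0,0]
    - [-1,0,0,12.3,0,0,0]
  squeeze: 25

```text
clock: 26.38
eef_pos: [0.5356, -0.2152, 0.0979]
orientation: [-3.141, -0.0, -1.232]
force: [-0.7, 0.1, 4.9]
opening: 0.0095
```

```bash
python3 mv.py .5358 -.214 .097 88.9; python3 -c "
from h import *
s=ctrl.state();print(s['force'],s['ft_torque'])"
```

```text
t 26.38 pos [ 0.5356 -0.2152  0.0979] rpy [-3.1407e+00 -3.0000e-04 -1.2322e+00] open 0.0095 j [-0.53  0.35  1.65  0.    1.14  2.27]
shift cm [-0.1  -0.06  0.09] turn deg [ 1.000e-02 -8.000e-02 -1.595e+02] rows>= 14.906547452545526
[-0.7268289   0.12671925  4.856361  ] [ 1.15773128e-01 -4.09560270e-02 -8.33263421e-05]
```

Emit:
move_arm:
  rows:
    - [-1,0,0,0,0,0,-5]
    - [-1,0,0,0,0,0,-14]
    - [-1,0,0,0,0,0,-23]
    - [-1,0,0,0,0,0,-32]
    - [-1,0,0,0,0,0,-41]
    - [-1,0,0,0,0,0,-50]
    - [-1,0,0,0,0,0,-59]
    - [-1,0,0,0,0,0,-68]
    - [-1,0,0,0,0,0,-76]
    - [-1,0,0,0,0,0,-80]
    - [-1,0,0,0,0,0,-80]

```text
clock: 27.75
eef_pos: [0.5356, -0.2152, 0.0979]
orientation: [3.141, -0.001, 0.165]
force: [-0.8, 0.2, 6.3]
opening: 0.0092
```

```bash
python3 mv.py .5356 -.2152 .0979 88.9; python3 -c "
from h import *
s=ctrl.state();print(s['force'],s['ft_torque'])"
```

```text
t 27.75 pos [ 0.5356 -0.2152  0.0979] rpy [ 3.1414e+00 -9.0000e-04  1.6450e-01] open 0.0092 j [-0.53  0.35  1.65  0.    1.14  0.87]
shift cm [ 0. -0.  0.] turn deg [ 5.000e-02 -4.000e-02 -7.947e+01] rows>= 7.427337574981495
[-0.80201445  0.21469388  6.34737565] [ 0.19344626 -0.0170262   0.01415666]
```

Emit:
move_arm:
  rows:
    - [-1,0,0,0,0,0,-5]
    - [-1,0,0,0,0,0,-14]
    - [-1,0,0,0,0,0,-23]
    - [-1,0,0,0,0,0,-32]
    - [-1,0,0,0,0,0,-41]
    - [-1,0,0,0,0,0,-50]
    - [-1,0,0,0,0,0,-59]
    - [-1,0,0,0,0,0,-68]
    - [-1,0,0,0,0,0,-76]
    - [-1,0,0,0,0,0,-79.5]
    - [-1,0,0,0,0,0,-79.5]
    - [-1,0,0,0,0,0,-79.5]

```text
clock: 29.25
eef_pos: [0.5356, -0.2152, 0.0979]
orientation: [3.141, -0.0, 1.552]
force: [0.3, 0.4, 5.9]
opening: 0.0094
```

Emit:
move_arm:
  rows:
    - [1,0,0,0,0,0,0]
    - [1,0,0,0,0,0,0]
    - [1,0,0,0,0,0,0]
    - [1,0,0,0,0,0,0]
    - [1,0,0,-3,0,0,0]
    - [1,0,0,-8,0,0,0]
    - [1,0,0,-13,0,0,0]
    - [1,0,0,-16,0,0,0]
    - [1,0,0,-16,0,0,0]

```text
clock: 30.38
eef_pos: [0.5369, -0.2161, 0.2609]
orientation: [3.135, 0.003, 1.552]
force: [-0.2, 0.1, -0.8]
opening: 0.0853
```

```bash
python3 mv.py .66 -.2145 .28 180
```

```text
t 30.38 pos [ 0.5369 -0.2161  0.2609] rpy [3.1354 0.0032 1.5517] open 0.0853 j [-0.53  0.19  1.5   0.    1.44 -0.51]
shift cm [ 0.39 12.32 -1.83] turn deg [  0.13   0.42 -91.1 ] rows>= 8.51369660376431
```

Run:
```python
from h import *
import pickle
w=cam('wrist');c=cam('side');pickle.dump((w,c),open('v9.pkl','wb'))
a=cv2.resize(w['frame'][0:300,140:440,::-1],(600,600),interpolation=cv2.INTER_CUBIC)
b=cv2.resize(c['frame'][130:330,240:400,::-1],(200,250),interpolation=cv2.INTER_CUBIC)
cv2.imwrite('pics/s9.png',np.hstack([a,np.vstack([b,np.zeros((350,200,3),np.uint8)])]))
```

```text
(no output)
```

View pics/s9.png

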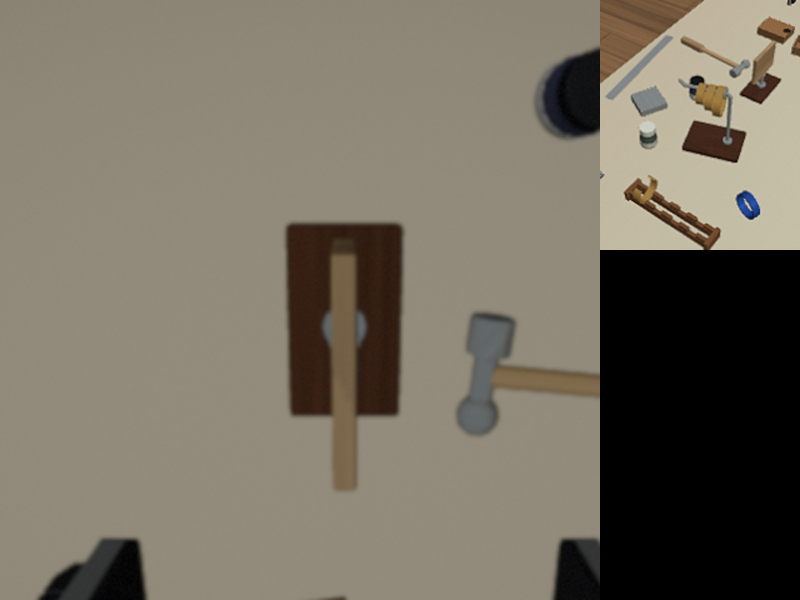

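The board is parallel to the foot: midlines at columns 343.5–344.5 and 344 in the wrist crop. The inset shows three bangles on the hook, the cuff in the rack and everything else in place. I'm handing in.

```bash
python3 -c "
from h import *
print(ctrl.job_done(), ctrl.state()['clock'])"
```

```text
the job is handed in; nothing more can be done
the job is handed in; nothing more can be done
```

The three bangles are on the hook, the sign is turned to the far side, and I handed the job in at about 30 s of the 72 s allowed.

- **Bangles:** the large one went on first, up against the stop collar, then the medium, then the small. The release positions along the arm put the gaps at roughly 3–4 mm. The pictures agree, but I did not measure the gaps directly.
- **Sign:** I checked that the emblem was on the robot side before turning. I gripped the board's top edge and turned it about 159.5° counter-clockwise from its roughly 20° starting turn. In the last wrist picture the board lines up with its foot to within about 1°. I did not view the emblem after the turn, so its facing the far side follows from the measured turn.
- **Everything else:** the last pictures show the open cuff standing in the rack. The blue look-alike and the other things in view were where they started. The gripper was open and clear of everything.

No check failed. The highest wrist force I read was about 20 N, while seating the medium bangle. The first picture-based rack fit was about 2 mm off sideways, and I corrected it from the wrist view before the first grasp.

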